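# Fold down the skewer keepers

### The job

Lock the skewers into their rack: run your fingertips lightly along the row of five orange keepers, starting at the end with the blue dot, so that one after another they fold down flat across their slots. Nothing is to be picked up: leave the skewers hanging as they are and everything else on the ledge where it is, and finish with the hand clear.

Things in the scene. Friction and masses are not known exactly. Their poses are not given: they have to be found in the camera images.
- rack: wooden skewer rack fixed to the ledge, 90 (x) x 300 (y) x 150 mm tall. Origin: centre of its underside; z up, y along the row (roughly to the robot's left), -x its front, roughly to the robot. The flat top has five slots 9 mm wide, 55 mm apart, open at the front; a 12 mm blue dot at (-30, -142, 150) mm marks the starting end. Along x = -30 mm stand five orange keepers, one per slot.
- keeper0 (a joint): orange flap of slot 0 (0 by the blue dot, 4 the far end), 40 mm long, 22 wide (rack x), 5 thick, hinged on a pin along rack x at rack (-30, -130, 155) mm. Rad: 0 = upright, 1.57 = flat towards rack +y, away from the dot, upper face then 157.5 mm above the ledge. Starts at 0 to 0.4; cannot fold the other way; a stiff hinge (0.4 N at its tip) keeps it where left
- keeper1 (a joint): orange flap of slot 1 (0 by the blue dot, 4 the far end), 40 mm long, 22 wide (rack x), 5 thick, hinged on a pin along rack x at rack (-30, -75, 155) mm. Rad: 0 = upright, 1.57 = flat towards rack +y, away from the dot, upper face then 157.5 mm above the ledge. Starts at 0 to 0.4; cannot fold the other way; a stiff hinge (0.4 N at its tip) keeps it where left
- keeper2 (a joint): orange flap of slot 2 (0 by the blue dot, 4 the far end), 40 mm long, 22 wide (rack x), 5 thick, hinged on a pin along rack x at rack (-30, -20, 155) mm. Rad: 0 = upright, 1.57 = flat towards rack +y, away from the dot, upper face then 157.5 mm above the ledge. Starts at 0 to 0.4; cannot fold the other way; a stiff hinge (0.4 N at its tip) keeps it where left
- keeper3 (a joint): orange flap of slot 3 (0 by the blue dot, 4 the far end), 40 mm long, 22 wide (rack x), 5 thick, hinged on a pin along rack x at rack (-30, 35, 155) mm. Rad: 0 = upright, 1.57 = flat towards rack +y, away from the dot, upper face then 157.5 mm above the ledge. Starts at 0 to 0.4; cannot fold the other way; a stiff hinge (0.4 N at its tip) keeps it where left
- keeper4 (a joint): orange flap of slot 4 (0 by the blue dot, 4 the far end), 40 mm long, 22 wide (rack x), 5 thick, hinged on a pin along rack x at rack (-30, 90, 155) mm. Rad: 0 = upright, 1.57 = flat towards rack +y, away from the dot, upper face then 157.5 mm above the ledge. Starts at 0 to 0.4; cannot fold the other way; a stiff hinge (0.4 N at its tip) keeps it where left
- slot0 (a point): fixed point on the rack's top face (150 mm above the ledge) in the mouth of slot 0, at rack (-30, -110, 150) mm: under the middle of keeper 0 when that lies flat
- slot1 (a point): fixed point on the rack's top face (150 mm above the ledge) in the mouth of slot 1, at rack (-30, -55, 150) mm: under the middle of keeper 1 when that lies flat
- slot2 (a point): fixed point on the rack's top face (150 mm above the ledge) in the mouth of slot 2, at rack (-30, 0, 150) mm: under the middle of keeper 2 when that lies flat
- slot3 (a point): fixed point on the rack's top face (150 mm above the ledge) in the mouth of slot 3, at rack (-30, 55, 150) mm: under the middle of keeper 3 when that lies flat
- slot4 (a point): fixed point on the rack's top face (150 mm above the ledge) in the mouth of slot 4, at rack (-30, 110, 150) mm: under the middle of keeper 4 when that lies flat
- skewer0: stainless skewer hanging loose by its 20 mm collar in the rack at rack (18, -110, 150) mm, its dark wooden handle and ball standing 43 mm above the rack's top, its shaft 125 mm long below. Origin: underside of the collar, on the axis; z up. Leave alone
- skewer1: stainless skewer hanging loose by its 20 mm collar in the rack at rack (18, -55, 150) mm, its dark wooden handle and ball standing 43 mm above the rack's top, its shaft 125 mm long below. Origin: underside of the collar, on the axis; z up. Leave alone
- skewer2: stainless skewer hanging loose by its 20 mm collar in the rack at rack (18, 55, 150) mm, its dark wooden handle and ball standing 43 mm above the rack's top, its shaft 125 mm long below. Origin: underside of the collar, on the axis; z up. Leave alone
- skewer3: stainless skewer hanging loose by its 20 mm collar in the rack at rack (18, 110, 150) mm, its dark wooden handle and ball standing 43 mm above the rack's top, its shaft 125 mm long below. Origin: underside of the collar, on the axis; z up. Leave alone
- grinder: blue plastic pepper grinder, 54 mm wide, 135 mm tall, loose, behind the rack; origin at the centre of its underside. Leave alone
- bowl: white ceramic pinch bowl, 76 mm wide, 34 mm tall, loose, in front of the rack; origin at the centre of its underside. Leave alone
- tray: aluminium drip tray, 220 x 150 x 25 mm, loose, to the left of the rack; origin at the centre of its underside. Leave alone
- tongs: grey silicone-tipped tongs lying flat, about 245 mm long, 13 mm thick, loose, to the right of the rack; origin on the underside near the middle, x along the tongs. Leave alone

How it is judged:
On the way, in this order (a step that is already met when the one before it is completed fails the run):
1. keeper 0 is folded down by the fingertips and the later ones still stand (value of joint keeper0 above 1.2 rad and distance between the grasp point and slot0 below 0.08 m and value of joint each of keeper1, keeper2, keeper3, keeper4 below 1 rad), for 0.04 s.
2. keeper 1 is folded down by the fingertips and the later ones still stand (value of joint keeper1 above 1.2 rad and distance between the grasp point and slot1 below 0.08 m and value of joint each of keeper2, keeper3, keeper4 below 1 rad), for 0.04 s.
3. keeper 2 is folded down by the fingertips and the later ones still stand (value of joint keeper2 above 1.2 rad and distance between the grasp point and slot2 below 0.08 m and value of joint each of keeper3, keeper4 below 1 rad), for 0.04 s.
4. keeper 3 is folded down by the fingertips and the later ones still stand (value of joint keeper3 above 1.2 rad and distance between the grasp point and slot3 below 0.08 m and value of joint keeper4 below 1 rad), for 0.04 s.
5. keeper 4 is folded down by the fingertips (value of joint keeper4 above 1.2 rad and distance between the grasp point and slot4 below 0.08 m), for 0.04 s.
At the end, for the whole second after the job is handed in: All five keepers lie folded, at 1.2 rad or more (within about 21 degrees of flat); each skewer hangs within 12 mm of its start and within 17 degrees of upright; grinder, bowl, tray and tongs are within 20 mm of their starts (value of joint each of keeper0, keeper1, keeper2, keeper3, keeper4 above 1.2 rad and distance of each of skewer0, skewer1, skewer2, skewer3 from where it was at the start of the episode below 0.012 m and angle between each of skewer0, skewer1, skewer2, skewer3's own z axis and vertical below 0.3 rad and distance of each of grinder, bowl, tray, tongs from where it was at the start of the episode below 0.02 m); the robot touches nothing.
It fails at once if the fingers press on the rack or a keeper with more than 25 N (contact force between the fingers and rack above 25 N).
It fails at once if a skewer is lifted, shifted by more than 12 mm or tipped by more than 0.3 rad (not (distance of skewer0 from where it was at the start of the episode below 0.012 m) or not (distance of skewer1 from where it was at the start of the episode below 0.012 m) or not (distance of skewer2 from where it was at the start of the episode below 0.012 m) or not (distance of skewer3 from where it was at the start of the episode below 0.012 m) or not (angle between skewer0's own z axis and vertical below 0.3 rad) or not (angle between skewer1's own z axis and vertical below 0.3 rad) or not (angle between skewer2's own z axis and vertical below 0.3 rad) or not (angle between skewer3's own z axis and vertical below 0.3 rad)).
It fails at once if the grinder, bowl, tray or tongs is moved by more than 20 mm (not (distance of grinder from where it was at the start of the episode below 0.02 m) or not (distance of bowl from where it was at the start of the episode below 0.02 m) or not (distance of tray from where it was at the start of the episode below 0.02 m) or not (distance of tongs from where it was at the start of the episode below 0.02 m)).
It also fails if it takes over 38 s, if anything falls off the work surface, if the arm or the gripper's body presses on something with over 40 N, if the wrist force passes 120 N, or if a joint passes its speed limit or range.

### The arm

A 7-joint arm with a two-finger parallel gripper is mounted at the origin on the work surface. World frame = base frame: x ahead of the robot, y to its left, z up, the work surface at z = 0. Lengths are in m, angles in rad, forces in N, time in s.
With the tool pointing down it reaches from about 0.4 to 0.875 m from the base axis. Payload 19.3 kg.
Tool frame: the origin (TCP) lies at the very end of the fingers, on their centre line; the grasp point (between the pads) lies 19 mm behind it; z points along the fingers, y is the line along which they close (so a half turn about z gives the same grasp; the last joint's range is limited). The gripper opens to 85 mm and grips with 20 to 120 N. Pads are 22 mm wide; open, the fingers measure 114 mm over their backs; the gripper's body (76 mm by 85 mm) begins 54 mm behind the grasp point. The pads swing forward as they close: fully open they stand 13 mm farther back than shut.
Start: joints at [1.217, 0.521, -0.036, 1.599, 0.021, 1.021, -0.113], TCP at [0.175, -0.6, 0.231] pointing down, gripper open.
Joint ranges: [-2.91, 2.91], [-0.3, 2.13], [-1.5, 1.42], [0.17, 2.43], [-1.26, 4.41], [0.16, 1.93], [-2.52, 2.52]. Speed limits (rad/s): [1.89, 1.89, 2.39, 2.39, 3.01, 3.01, 3.01].

### API

Orientations are given as [roll, pitch, yaw] about the fixed x, y, z axes, in that order (R = Rz(yaw) Ry(pitch) Rx(roll)).
In Python, from workcell import bot gives the robot as it stands.
- The arm moves only by the tool servo_tool, never from a script. Its argument "plan" is a list of rows, each a list of 7 numbers: the finger opening in cm, from 0 to 8.54, then the shift along the tool's x, y, z in cm, then the turn, a rotation vector about the tool's x, y, z in degrees. In form: [[fingers, x, y, z, wx, wy, wz], ...]. A call has 1 to 10 rows; each row is the pose to reach, as a shift and turn from the pose commanded when the call began, along the tool's axes at that moment; what a row does not reach only later rows make up. A row lasts 1/10 s, in which the tool goes at most 50 mm and 8.59 degrees, less where a joint would pass 70% of its speed; a pose out of reach is approached as far as the arm can. A call with a gripper value outside its range is refused whole. The fingers move at their own pace and stop on an object; "force" is the grip in N (left out, the last holds). Time passes only in rows, so rows that repeat a pose let the fingers close. It gives the time, the measured TCP pose, the force, the opening and the grip force at its end, in the units of the state.
- bot.observe(): the state, without advancing time (a new reading comes with each control period).
- bot.grab_frame(name): name is "scene" or "top" or "wrist"; returns a dict with "frame" (400x640x3 uint8, blue, green, red), "mtx" (3x3 intrinsics, pixels), "R" (3x3) and "t" (3): a world point X has camera coordinates R X + t; the wrist camera has in their place "T_tool_cam" (4x4, takes a point from camera to tool coordinates, whose origin is the TCP and whose axes are the flange's). Camera axes: x right, y down, z forward; pixel columns grow to the right and rows downward; lengths in m; the calibration is good to about 2 mm. The wrist camera is an equidistant fisheye: a pixel r from the principal point sees the ray r / f radians off the axis. A picture is of the moment at which its call begins: read the wrist's pose just before it. There is no depth.
- bot.job_done(): hands the job in; it is judged then, once.
The state is a dict: "clock": time; "qpos": joint angles; "qd": joint speeds; "joint_efforts": joint torques, N m; "position": TCP position; "tool_rot": TCP orientation; "force": force on the tool from outside, world axes, zero at the start; "moment": the same for the moment, N m; "grip_width": finger opening in m; "finger_force": force on a finger pad.
Only numpy, scipy, OpenCV 4.12 (cv2) and the standard library are available. Lean on these libraries where they do the work, as an engineer would, in place of code of your own. Each camera call takes 0.05 s, during which the arm holds its last target. There are 200 camera calls.

## Working session

There is one attempt and no reset: what is moved stays moved. The work goes in short steps, Python scripts to look and compute and a tool call to move; the robot and the scene stay as the last step left them, time stands still between calls to the robot, and variables do not carry over. Pictures are saved under pics/ and viewed, at most 10 in all, crops included, and the job is handed in when it is done.

Besides the shell and the picture viewer there is one more tool, called after "Emit:" by a JSON object that holds its "op" and its "data", one argument or row to a line. servo_tool: Moves the arm, as the interface text tells. Its arguments: {"type":"object","properties":{"plan":{"type":"array","items":{"type":"array","items":{"type":"number"}}},"force":{"type":"number"}},"required":["plan"]}

```bash
mkdir -p pics
python3 - <<'E'
from workcell import bot
import cv2
for n in ("scene","top"):
    f=bot.grab_frame(n); cv2.imwrite(f"pics/{n}0.png",f["frame"]); print(n,f["mtx"].round(1).tolist(),f["R"].round(3).tolist(),f["t"].round(3).tolist())
s=bot.observe(); print(s["clock"],s["position"],s["tool_rot"],s["grip_width"],s["force"])
E
```

```text
scene [[389.8, 0.0, 315.8], [0.0, 389.8, 196.8], [0.0, 0.0, 1.0]] [[0.738, 0.675, 0.007], [0.472, -0.508, -0.72], [-0.483, 0.534, -0.694]] [-0.406, -0.194, 1.428]
top [[383.7, 0.0, 319.6], [0.0, 383.7, 201.4], [0.0, 0.0, 1.0]] [[0.006, -1.0, 0.009], [-0.997, -0.007, -0.079], [0.079, -0.009, -0.997]] [-0.03, 0.579, 1.079]
0.1 [ 0.1748977  -0.5997145   0.23078042] [-3.14053964e+00  1.06879046e-04  2.83859842e-01] 0.08554787101643409 [ 0.32907527 -0.12874196 -0.43588854]
```

View pics/scene0.png

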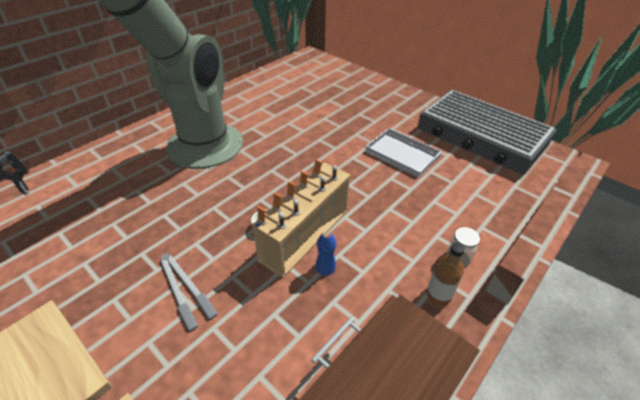

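View pics/top0.png

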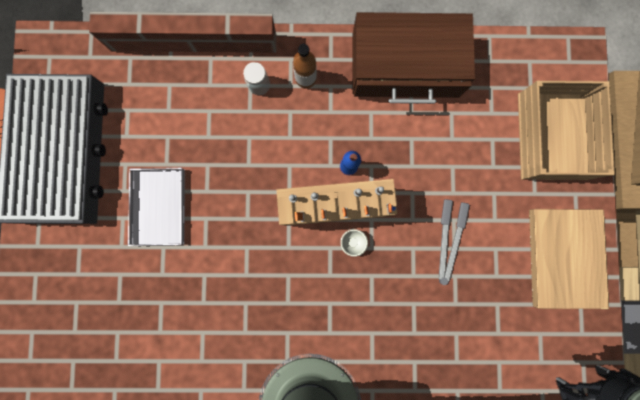

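The scene view shows the rack with its orange keepers up. In the top view it spans about (277–397, 180–225), with the bowl in front at (355, 242) and the grinder behind at (350, 162). I'll enlarge the rack.

Run:
```python
import cv2
f=cv2.imread("pics/top0.png")[165:240,265:410]
cv2.imwrite("pics/topc.png",cv2.resize(f,None,fx=5.5,fy=5.5,interpolation=cv2.INTER_CUBIC))
```

```text
(no output)
```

View pics/topc.png

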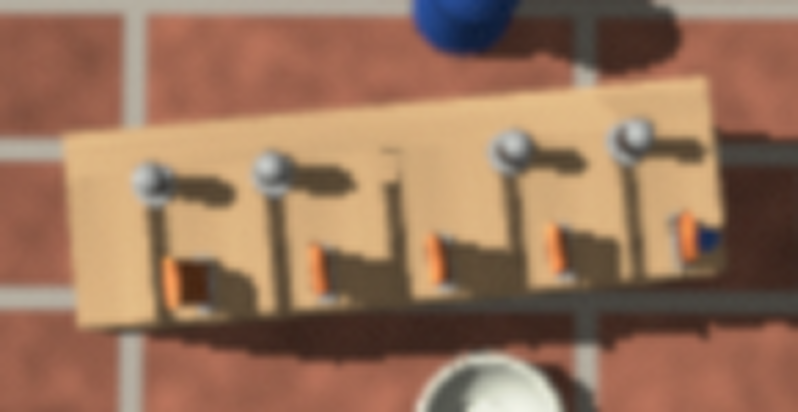

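Enlarged, the top-face corners are at crop pixels (65,135), (707,80), (724,270) and (80,327), with the dot at about (708,238). Keeper 4 (left) leans the most. I'll fit the rack pose.

```bash
cat > h.py <<'E'
import numpy as np
from scipy.spatial.transform import Rotation as Ro
def px2w(f,u,v,z):
    d=f["R"].T@np.linalg.inv(f["mtx"])@[u,v,1]; c=-f["R"].T@f["t"]
    return c+d*(z-c[2])/d[2]
def fit(P,W):
    P=np.array(P);W=np.array(W);p=P.mean(0);w=W.mean(0);a,b=(P-p).T,(W-w).T
    th=np.arctan2((a[0]*b[1]-a[1]*b[0]).sum(),(a*b).sum()); c,s=np.cos(th),np.sin(th)
    M=np.array([[c,-s],[s,c]]); return th,w-M@p,((M@(P-p).T).T+w-W)*1e3
def rk(th,o,x,y,z=0): c,s=np.cos(th),np.sin(th); return np.array([o[0]+c*x-s*y,o[1]+s*x+c*y,z])
def totool(st,X,):  # world vector target -> tool cm
    return Ro.from_euler("xyz",st["tool_rot"]).inv().apply(np.array(X)-st["position"])*100
E
python3 - <<'E'
from workcell import bot
from h import *
f=bot.grab_frame("top")
W=[px2w(f,265+(u+.5)/5.5-.5,165+(v+.5)/5.5-.5,.15)[:2] for u,v in [(65,135),(707,80),(724,270),(80,327),(708,238)]]
th,o,r=fit([(.045,.15),(.045,-.15),(-.045,-.15),(-.045,.15),(-.03,-.142)],W)
print(np.degrees(th),o,r.round(1).tolist())
for y in (-.13,.13): print(rk(th,o,-.03,y).round(3))
s=bot.observe(); print(np.degrees(s["tool_rot"][2]))
E
```

```text
5.409047645748923 [ 0.56918276 -0.06796183] [[0.5, 0.7], [1.0, -0.1], [-0.2, -1.5], [-0.4, 0.4], [-0.8, 0.6]]
[ 0.552 -0.2    0.   ]
[0.527 0.059 0.   ]
16.259453652138916
```

Run:
```python
from workcell import bot
from h import *
s=bot.observe(); print(totool(s,rk(np.radians(5.41),[.5692,-.0680],-.033,-.178,.235)).round(2),
 np.degrees((Ro.from_euler("xyz",s["tool_rot"]).inv()*Ro.from_euler("xyz",[np.pi,0,np.radians(5.41)])).as_rotvec()).round(2))
```

```text
[ 46.15 -23.15  -0.39] [-4.000e-02  1.000e-02  1.085e+01]
```

Emit:
{"op": "servo_tool", "data": {
  "plan": [
    [0, 4.6, -2.3, -1, 0, 0, 1.1],
    [0, 9.2, -4.6, -1.5, 0, 0, 2.2],
    [0, 13.8, -6.9, -1.5, 0, 0, 3.3],
    [0, 18.4, -9.2, -1.5, 0, 0, 4.4],
    [0, 23, -11.6, -1.5, 0, 0, 5.5],
    [0, 27.6, -13.9, -1.5, 0, 0, 6.6],
    [0, 32.2, -16.2, -1.5, 0, 0, 7.7],
    [0, 36.8, -18.5, -1.5, 0, 0, 8.8],
    [0, 41.5, -20.8, -1, 0, 0, 9.9],
    [0, 46.2, -23.1, -0.4, 0, 0, 10.85]
  ],
  "force": 30
}}

```text
clock: 1.15
position: [0.5417, -0.2595, 0.2373]
tool_rot: [3.141, -0.0, 0.094]
force: [1.2, -1.1, 0.3]
grip_width: 0.0001
finger_force: 0.0
```

Emit:
{"op": "servo_tool", "data": {
  "plan": [
    [0, 0, 0, 0, 0, 0, 0],
    [0, 0, 0, 0, 0, 0, 0],
    [0, 0, 0, 0, 0, 0, 0]
  ]
}}

```text
clock: 1.45
position: [0.5397, -0.262, 0.2372]
tool_rot: [3.141, 0.001, 0.093]
force: [-0.0, -1.1, 0.1]
grip_width: 0.0001
finger_force: 0.0
```

Run:
```python
from workcell import bot
from h import *
import cv2
s=bot.observe(); f=bot.grab_frame("wrist"); cv2.imwrite("pics/w1.png",f["frame"])
R=Ro.from_euler("xyz",s["tool_rot"])
T=f["T_tool_cam"]
def proj(X):
    p=T[:3,:3].T@(R.inv().apply(X-s["position"])-T[:3,3]); r=np.hypot(*p[:2]); a=np.arctan2(r,p[2])
    return np.array([f["mtx"][0,2],f["mtx"][1,2]])+f["mtx"][0,0]*a*p[:2]/r
th,o=np.radians(5.41),[.5692,-.0680]
for q in [(-.03,-.142),(-.045,-.15),(.045,-.15),(-.045,.15),(.045,.15)]: print(q,proj(rk(th,o,*q,.15)).round())
print(s["clock"],s["position"],np.degrees(s["tool_rot"]).round(2),s["grip_width"],s["force"].round(2))
print(totool(s,rk(th,o,-.033,-.178,.165)).round(2), totool(s,rk(th,o,-.033,.14,.165)).round(2))
```

```text
(-0.03, -0.142) [257. 185.]
(-0.045, -0.15) [268. 204.]
(0.045, -0.15) [265.  86.]
(-0.045, 0.15) [ 24. 204.]
(0.045, 0.15) [ 14. 126.]
1.45 [ 0.53970848 -0.26198372  0.23715049] [1.7998e+02 4.0000e-02 5.3500e+00] 0.00014610272172856017 [-0.02 -1.1   0.06]
[ 1.47 -1.24  7.21] [  1.43 -33.04   7.2 ]
```

View pics/w1.png

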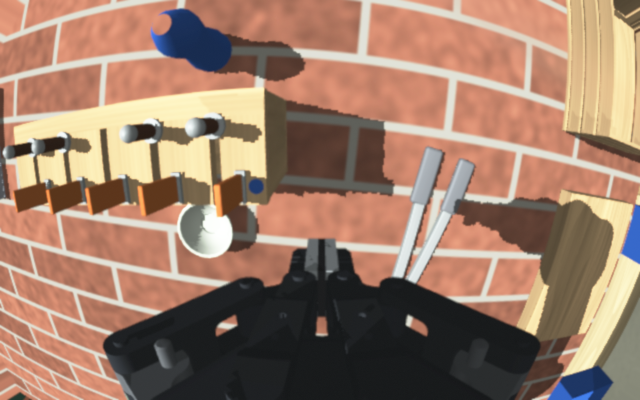

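The wrist view agrees with the fitted pose: the dot is at (257,187) against a predicted (257,185). Next I go down beside the end, then sweep.

Emit:
{"op": "servo_tool", "data": {
  "plan": [
    [0, 0.7, -0.6, 2, 0, 0, 0],
    [0, 1.5, -1.2, 4.5, 0, 0, 0],
    [0, 1.5, -1.2, 6.5, 0, 0, 0],
    [0, 1.5, -1.2, 7.2, 0, 0, 0],
    [0, 1.5, -1.2, 7.2, 0, 0, 0]
  ]
}}

```text
clock: 2.0
position: [0.5534, -0.2486, 0.1649]
tool_rot: [-3.141, 0.001, 0.093]
force: [-0.2, -0.9, 0.1]
grip_width: -0.0
finger_force: 0.0
```

Emit:
{"op": "servo_tool", "data": {
  "plan": [
    [0, 0, -1, 0, 0, 0, 0],
    [0, 0, -2, 0, 0, 0, 0],
    [0, 0, -3, 0, 0, 0, 0],
    [0, 0, -4, 0, 0, 0, 0],
    [0, 0, -5, 0, 0, 0, 0],
    [0, 0, -5.8, 0, 0, 0, 0],
    [0, 0, -6.6, 0, 0, 0, 0],
    [0, 0, -7.4, 0, 0, 0, 0],
    [0, 0, -7.4, 0, 0, 0, 0]
  ]
}}

```text
clock: 2.9
position: [0.5473, -0.1727, 0.1652]
tool_rot: [-3.141, 0.0, 0.096]
force: [-0.5, -0.5, -0.3]
grip_width: 0.0005
finger_force: 0.0
```

Run:
```python
from workcell import bot
from h import *
import cv2
s=bot.observe(); f=bot.grab_frame("wrist"); cv2.imwrite("pics/w2.png",f["frame"])
th,o=np.radians(5.41),[.5692,-.0680]
print(s["clock"],s["position"],np.degrees(s["tool_rot"]).round(2),s["force"].round(2))
print(totool(s,rk(th,o,-.033,.14,.165)).round(2))
```

```text
2.9 [ 0.54727756 -0.17272929  0.16520219] [-1.7997e+02  1.0000e-02  5.4800e+00] [-0.52 -0.53 -0.33]
[ -0.1  -24.22   0.03]
```

View pics/w2.png

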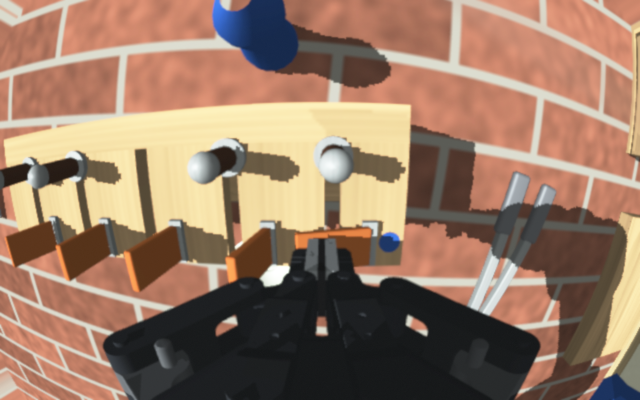

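Keeper 0 lies flat under the fingertip at about (335,237), keepers 1–4 still stand, and the skewers are clear. I'll carry on along the row.

Emit:
{"op": "servo_tool", "data": {
  "plan": [
    [0, -0.1, -1, 0, 0, 0, 0],
    [0, -0.1, -2, 0, 0, 0, 0],
    [0, -0.1, -3, 0, 0, 0, 0],
    [0, -0.1, -4, 0, 0, 0, 0],
    [0, -0.1, -5, 0, 0, 0, 0],
    [0, -0.1, -6, 0, 0, 0, 0],
    [0, -0.1, -7, 0, 0, 0, 0],
    [0, -0.1, -8, 0, 0, 0, 0],
    [0, -0.1, -9, 0, 0, 0, 0],
    [0, -0.1, -10, 0, 0, 0, 0]
  ]
}}

```text
clock: 3.95
position: [0.5368, -0.0738, 0.1653]
tool_rot: [3.142, -0.0, 0.094]
force: [-0.2, -0.3, 0.8]
grip_width: 0.0001
finger_force: 0.3
```

Emit:
{"op": "servo_tool", "data": {
  "plan": [
    [0, 0, -1, 0, 0, 0, 0],
    [0, 0, -2, 0, 0, 0, 0],
    [0, 0, -3, 0, 0, 0, 0],
    [0, 0, -4, 0, 0, 0, 0],
    [0, 0, -5, 0, 0, 0, 0],
    [0, 0, -6, 0, 0, 0, 0],
    [0, 0, -7, 0, 0, 0, 0],
    [0, 0, -8, 0, 0, 0, 0],
    [0, 0, -9, 0, 0, 0, 0],
    [0, 0, -10, 0, 0, 0, 0]
  ]
}}

```text
clock: 4.95
position: [0.5274, 0.0256, 0.1652]
tool_rot: [3.141, -0.0, 0.094]
force: [-0.2, -1.6, 0.8]
grip_width: 0.0001
finger_force: 0.6
```

Emit:
{"op": "servo_tool", "data": {
  "plan": [
    [0, 0, -1, 0, 0, 0, 0],
    [0, 0, -2, 0, 0, 0, 0],
    [0, 0, -3, 0, 0, 0, 0],
    [0, 0, -4, 0, 0, 0, 0],
    [0, 0, -4, 0, 0, 0, 0],
    [0, 0, -4, -2, 0, 0, 0],
    [0, 0, -4, -5, 0, 0, 0],
    [0, 0, -4, -9, 0, 0, 0],
    [0, 0, -4, -12, 0, 0, 0],
    [0, 0, -4, -12, 0, 0, 0]
  ]
}}

```text
clock: 5.95
position: [0.5252, 0.0647, 0.289]
tool_rot: [-3.141, -0.006, 0.094]
force: [-0.9, -0.3, -0.4]
grip_width: 0.0002
finger_force: 0.0
```

Run:
```python
from workcell import bot
import cv2
s=bot.observe(); f=bot.grab_frame("wrist"); cv2.imwrite("pics/w3.png",f["frame"])
g=bot.grab_frame("scene")["frame"][140:290,220:370]; cv2.imwrite("pics/s3.png",cv2.resize(g,None,fx=4,fy=4,interpolation=cv2.INTER_CUBIC))
print(s["clock"],s["position"],s["force"].round(2))
```

```text
5.95 [0.52516951 0.06468836 0.28898333] [-0.91 -0.3  -0.43]
```

View pics/w3.png

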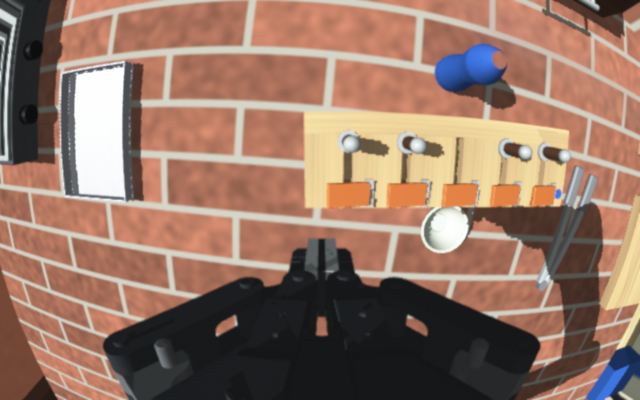

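View pics/s3.png

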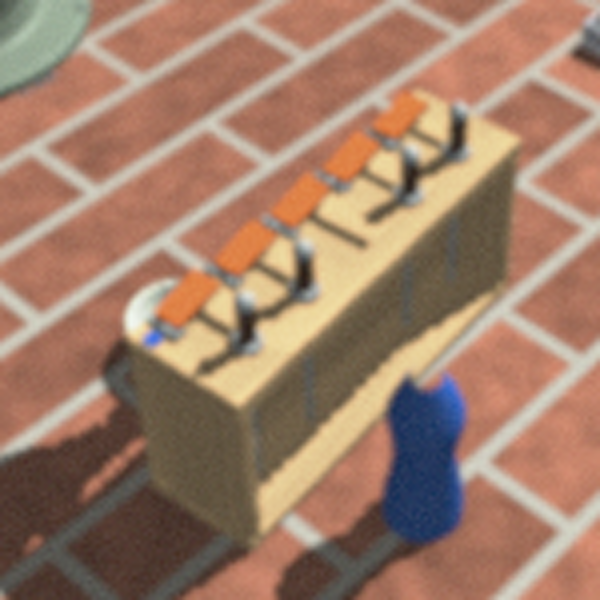

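Both views show all five keepers flat, from (350,194) to (543,194) in the wrist view. The skewers are upright, the other objects are in place and the hand is 29 cm up, so I'm handing in.

```bash
python3 -c "
from workcell import bot
print(bot.job_done())"
```

```text
the job is handed in; nothing more can be done
None
```

All five keepers were folded flat in order from the blue-dot end, the skewers and everything else on the ledge look undisturbed in the final pictures, the hand is clear, and the job is handed in (no verdict was returned).

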